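Check-weigh two tins of cutter rings and load the full one

TASK

These two look-alike tins hold pastry cutter rings, one the full set and one a short set. Set them gently, one on each pan of the balance, let go and let it tip; then take the tin on the side that drops, stand it in the cradle, slide it up to the sprung end stop and press it home there for a moment with about a kilogram of push (well short of two) before letting go so that it stays resting against the stop. Leave the lighter one standing on its pan, and do not disturb the other things on the table.

Things in the scene. Friction and masses are not known exactly. Their poses are not given: they have to be found in the camera images.
- canister_1: one of two identical-looking closed tins of cutter rings (called canisters): steel cylinder 54 mm in diameter and 44 mm high with a black lid knob on top, 20 mm in diameter, 28 mm high (72 mm in all). Origin at the centre of its underside, z up along its axis. Stands on the table at the start. One of the two weighs 0.39 to 0.45 kg, the other 0.26 to 0.30 kg; it is not told which
- canister_2: the other canister: same shape, size and origin as canister_1.
- scale: two-pan balance fixed to the table: grey base 130 x 100 x 36 mm; origin at the centre of its underside, z up. The beam runs along its y axis; the pans are 110 mm from the pivot, left at +y, right at -y, and stay level. A pan floor is 78 mm above the table, sinking or rising up to 13 mm. More than 20 N between a canister and the balance damages it
- pan_left_floor (a point): centre of the left pan's floor (upper face). Round white pan, 80 mm inside, rim 6 mm above this floor. Moves with the pan, which also gives on a stiff cushion spring: 2.5 N per mm, 10 mm at most
- pan_right_floor (a point): centre of the right pan's floor, same as the left.
- beam (a joint): tilt of the balance beam, rad: 0 level, +0.12 left pan fully down, -0.12 right pan fully down, hard stops there. A few tenths of a newton at a pan move it; damped, it takes up to 3 s to swing over. Friction holds it at any tilt when empty
- cradle: straight white trough fixed to the table; origin at the centre of its underside on its centre line; x runs along it towards the end stop, z up. Floor upper face 6 mm above the table, x from -120 to +140 mm; side walls 20 mm high above it. 58.5 mm between the walls at x -30 to +120 mm, widening to about 65 mm at x -110 mm. Open above and at -x. A canister slides in it against 2 to 5 N of friction
- end_stop: grey block 60 mm wide, 50 mm high on the cradle floor at its +x end; origin on the floor at cradle x = +116 mm, axes as the cradle's. It carries the sprung rubber pad (see stop_axis). The spring gives 2.5 N per mm over 12 mm; more than 20 N breaks it. When let go it may push a canister back a few mm, but friction keeps it against the pad
- stop_axis (a point): fixed point 23 mm above the end stop's origin, on the pad's axis. The pad is a rubber disc 28 mm in diameter that faces -x on an adjusting screw. The screw setting is not measured: the pad's face stands anywhere from 26 to 56 mm in front (-x) of this point, so find it by feel or sight
- spice_jar: bystander: glass jar 48 mm in diameter, 85 mm high, origin at its underside
- squeeze_bottle: bystander: white bottle 56 mm in diameter, 170 mm high, origin at its underside
- ramekin: bystander: white bowl 80 mm in diameter, 45 mm high, origin at its underside
- mug: bystander: white mug 80 mm in diameter, 90 mm high, origin at its underside
- turner: bystander: spatula 280 mm long lying flat, origin at its underside
Not all that is in view belongs to the job. What is shaped like the canister_1 but blue, purple or red is not meant.

How it is judged (in metres and radians):
On the way, in this order (a step that is already met when the one before it is completed fails the run):
1. both canisters stand released on opposite pans and the heavier one's pan has dropped (contact force between the fingers and canister_1 below 0.1 N and contact force between the fingers and canister_2 below 0.1 N and contact force between each of the arm, the fingers and scale below 0.1 N and (((horizontal distance between canister_1 and pan_left_floor below 0.02 m and z of canister_1 in the frame of pan_left_floor between -0.004 and 0.006 m) and (horizontal distance between canister_2 and pan_right_floor below 0.02 m and z of canister_2 in the frame of pan_right_floor between -0.004 and 0.006 m) and contact force between canister_2 and scale between 1.5 and 3.4 N and value of joint beam above 0.09 rad) or ((horizontal distance between canister_1 and pan_right_floor below 0.02 m and z of canister_1 in the frame of pan_right_floor between -0.004 and 0.006 m) and (horizontal distance between canister_2 and pan_left_floor below 0.02 m and z of canister_2 in the frame of pan_left_floor between -0.004 and 0.006 m) and contact force between canister_2 and scale between 1.5 and 3.4 N and value of joint beam below -0.09 rad) or ((horizontal distance between canister_2 and pan_left_floor below 0.02 m and z of canister_2 in the frame of pan_left_floor between -0.004 and 0.006 m) and (horizontal distance between canister_1 and pan_right_floor below 0.02 m and z of canister_1 in the frame of pan_right_floor between -0.004 and 0.006 m) and contact force between canister_1 and scale between 1.5 and 3.4 N and value of joint beam above 0.09 rad) or ((horizontal distance between canister_2 and pan_right_floor below 0.02 m and z of canister_2 in the frame of pan_right_floor between -0.004 and 0.006 m) and (horizontal distance between canister_1 and pan_left_floor below 0.02 m and z of canister_1 in the frame of pan_left_floor between -0.004 and 0.006 m) and contact force between canister_1 and scale between 1.5 and 3.4 N and value of joint beam below -0.09 rad))), for 0.3 s.
2. the heavier canister stands in the cradle and is pressed against the sprung stop with more than 4 N ((((x of canister_1 in the frame of cradle above 0.015 m and y of canister_1 in the frame of cradle between -0.007 and 0.007 m and z of canister_1 in the frame of cradle below 0.01 m and angle between canister_1's own z axis and vertical below 0.12 rad) and contact force between canister_1 and end_stop above 4 N and contact force between canister_2 and scale between 1.5 and 3.4 N) or ((x of canister_2 in the frame of cradle above 0.015 m and y of canister_2 in the frame of cradle between -0.007 and 0.007 m and z of canister_2 in the frame of cradle below 0.01 m and angle between canister_2's own z axis and vertical below 0.12 rad) and contact force between canister_2 and end_stop above 4 N and contact force between canister_1 and scale between 1.5 and 3.4 N))), for 0.3 s.
At the end, for the whole second after the job is handed in: The heavier tin stands upright in the narrow part of the cradle (within 7 mm of its centre line), released, at rest, touching the sprung pad; the lighter one (under 3.4 N on the balance) stands upright, released and at rest on a pan (within 20 mm of its centre) ((((x of canister_1 in the frame of cradle above 0.015 m and y of canister_1 in the frame of cradle between -0.007 and 0.007 m and z of canister_1 in the frame of cradle below 0.01 m and angle between canister_1's own z axis and vertical below 0.12 rad) and contact force between canister_1 and end_stop above 0.1 N and linear speed of canister_1 below 0.01 m/s and contact force between canister_2 and scale between 1.5 and 3.4 N and ((horizontal distance between canister_2 and pan_left_floor below 0.02 m and z of canister_2 in the frame of pan_left_floor between -0.004 and 0.006 m) or (horizontal distance between canister_2 and pan_right_floor below 0.02 m and z of canister_2 in the frame of pan_right_floor between -0.004 and 0.006 m)) and angle between canister_2's own z axis and vertical below 0.12 rad and linear speed of canister_2 below 0.02 m/s) or ((x of canister_2 in the frame of cradle above 0.015 m and y of canister_2 in the frame of cradle between -0.007 and 0.007 m and z of canister_2 in the frame of cradle below 0.01 m and angle between canister_2's own z axis and vertical below 0.12 rad) and contact force between canister_2 and end_stop above 0.1 N and linear speed of canister_2 below 0.01 m/s and contact force between canister_1 and scale between 1.5 and 3.4 N and ((horizontal distance between canister_1 and pan_left_floor below 0.02 m and z of canister_1 in the frame of pan_left_floor between -0.004 and 0.006 m) or (horizontal distance between canister_1 and pan_right_floor below 0.02 m and z of canister_1 in the frame of pan_right_floor between -0.004 and 0.006 m)) and angle between canister_1's own z axis and vertical below 0.12 rad and linear speed of canister_1 below 0.02 m/s))).
It fails at once if a canister pressed on the end stop with more than 20 N (contact force between any of canister_1, canister_2 and end_stop above 20 N).
It fails at once if a canister set on or pushed against the balance with more than 20 N (contact force between any of canister_1, canister_2 and scale above 20 N).
It fails at once if the robot itself pushes on the balance or the end stop with more than 5 N (contact force between any of the fingers, the arm and scale above 5 N or contact force between any of the fingers, the arm and end_stop above 5 N).
It fails at once if a canister falls over (angle between any of canister_1, canister_2's own z axis and vertical above 0.6 rad).
It fails at once if another thing on the table moved by more than 20 mm (distance of any of spice_jar, squeeze_bottle, ramekin, mug, turner from where it was at the start of the episode above 0.02 m).
It also fails if it takes over 72 s, if anything falls off the work surface, if the arm or the gripper's body presses on something with over 40 N, if the wrist force passes 120 N, or if a joint passes its speed limit or range.

ROBOT

A 7-joint arm with a two-finger parallel gripper is mounted at the origin on the work surface. World frame = base frame: x ahead of the robot, y to its left, z up, the work surface at z = 0. Lengths are in mm, angles in rad, forces in N, time in s.
With the tool pointing down it reaches from about 425 to 975 mm from the base axis. Payload 16.7 kg.
Tool frame: the origin (TCP) lies at the very end of the fingers, on their centre line; the grasp point (between the pads) lies 19 mm behind it; z points along the fingers, y is the line along which they close (so a half turn about z gives the same grasp; the last joint's range is limited). The gripper opens to 85 mm and grips with 20 to 120 N. Pads are 22 mm wide; open, the fingers measure 114 mm over their backs; the gripper's body (76 mm by 85 mm) begins 54 mm behind the grasp point. The pads swing forward as they close: fully open they stand 13 mm farther back than shut.
Start: joints at [1.194, 0.426, 0.074, 1.606, -0.034, 1.111, -0.067], TCP at [152.409, -657.531, 231.302] pointing down, gripper open.
Joint ranges: [-2.85, 2.85], [-0.5, 2.14], [-1.23, 1.37], [0.21, 2.46], [-1.02, 4.16], [0.16, 2.05], [-2.73, 2.73]. Speed limits (rad/s): [1.89, 1.89, 2.39, 2.39, 3.01, 3.01, 3.01].

INTERFACE

Orientations are given as [roll, pitch, yaw] about the fixed x, y, z axes, in that order (R = Rz(yaw) Ry(pitch) Rx(roll)).
In Python, from plant import bot, inverse_kinematics, optics gives the robot as it stands. Calls block until the motion is done:
- bot.goto(position, orientation): joint-space move of the TCP to a pose.
- bot.servo_line(position, attitude=None, rate=150): straight line of the TCP; attitude=None keeps the orientation; rate is the mean speed in mm/s.
- bot.set_joints(angles): joint-space move.
- bot.open_jaws() and bot.gripper_close(newtons=None): open the fingers fully, or close them until they stop; newtons is the grip in N (None keeps the last).
- bot.hold(seconds).
- inverse_kinematics(position, orientation): joint angles nearest the present ones, or None.
- bot.state(): the state.
- optics.camera(name): name is "scene" or "top" or "wrist"; returns (picture, depth): 480x640x3 uint8, red, green, blue; 480x640 float32, mm along the optical axis (not along the pixel's ray), 0 where there is no reading.
- optics.camera_info(name): a dict with "vertical_fov" (degrees; the focal length in pixels is half the picture's height over the tangent of half this angle, whatever the lens; pixels are square), "cx", "cy" (the principal point, pixels), "rvec" (rotation vector, rad) and "tvec" (3), from world to camera coordinates, as OpenCV has them. Camera axes: x right, y down, z forward; pixel columns grow to the right and rows downward; lengths in mm; the calibration is good to about 2 mm. The wrist camera is an equidistant fisheye: a pixel r from the principal point sees the ray r / f radians off the axis. A picture is of the moment at which its call begins: read the wrist's pose just before it. camera_info takes no time and is no camera call; for the wrist camera it gives the pose at the moment of the call.
A pose or a line that the arm cannot do raises bot.IKError and nothing moves.
- bot.hand_in(): hands the job in; it is judged then, once.
The state is a dict: "time": time; "joint_pos": joint angles; "dq": joint speeds; "tau": joint torques, N m; "tcp_pos": TCP position; "tool_rot": TCP orientation; "force": force on the tool from outside, world axes, zero at the start; "torque": the same for the moment, N m; "gripper_width": opening from 0.0 (shut) to 1.0 (fully open); "grip_force": force on a finger pad.
Only numpy, scipy, OpenCV 4.12 (cv2) and the standard library are available. Lean on these libraries where they do the work, as an engineer would, in place of code of your own. Each camera call takes 0.05 s, during which the arm holds its last target. There are 200 camera calls.

## Working session

There is one attempt and no reset: what is moved stays moved. The work goes in short steps, each a Python script; the robot and the scene stay as the last script left them, time stands still between calls to the robot, and variables do not carry over. Pictures are saved under pics/ and viewed, at most 10 in all, crops included, and the job is handed in when it is done.

```bash
ls; mkdir -p pics
python3 - <<'E'
from plant import bot, inverse_kinematics, optics
import cv2, numpy as np
s=bot.state(); print(s['time'],s['tcp_pos'],s['tool_rot'],s['gripper_width'],s['force'])
for n in ("scene","top"):
    p,d=optics.camera(n); np.savez(f'pics/{n}.npz',p=p,d=d); cv2.imwrite(f'pics/{n}0.png',p[:,:,::-1]); print(n,optics.camera_info(n))
E
```

```text
pics
0.0 [ 152.3416673  -657.15897846  230.5851529 ] [-3.14026478e+00  8.97996306e-05  2.27775236e-01] 0.9979446983975874 [ 0.36777556 -0.38416041  0.44117465]
scene {'vertical_fov': 48.1474892822508, 'cx': 325.54497468226515, 'cy': 243.16510521936738, 'rvec': array([ 1.78368615,  2.00731762, -0.60305475]), 'tvec': array([  65.15081765, -409.28497084, 1606.31626615])}
top {'vertical_fov': 48.49445739319846, 'cx': 312.7389796692068, 'cy': 241.7893459308817, 'rvec': array([ 2.13470237, -2.15592321,  0.16863773]), 'tvec': array([  13.09060892,  566.09987112, 1301.03336284])}
```

View pics/top0.png

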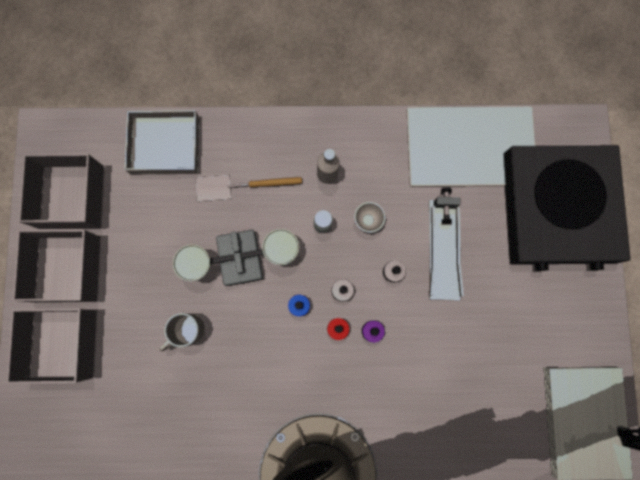

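View pics/scene0.png

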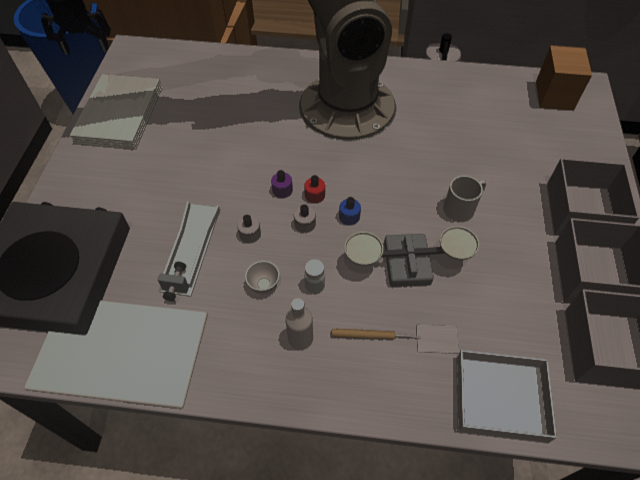

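The top view shows the grey tins at about (343,290) and (395,271), with blue, red and purple decoys below and beside them. The pans are at (193,264) and (282,248), and the cradle runs from (446,298) up to the stop at (447,200). Next I'll get positions from depth and colour.

```bash
cat > h.py <<'E'
import numpy as np, cv2
from plant import bot, inverse_kinematics, optics
def cloud(d,ci):
    f=240/np.tan(np.radians(ci['vertical_fov']/2)); v,u=np.indices(d.shape)
    P=np.stack([(u-ci['cx'])/f*d,(v-ci['cy'])/f*d,d],-1)
    return (P-ci['tvec'])@cv2.Rodrigues(ci['rvec'])[0]      # R^T (p-t)
def ray(uv,ci,z):
    f=240/np.tan(np.radians(ci['vertical_fov']/2)); R=cv2.Rodrigues(ci['rvec'])[0]
    d=R.T@np.array([(uv[0]-ci['cx'])/f,(uv[1]-ci['cy'])/f,1]); o=-R.T@ci['tvec']
    return (o+d*(z-o[2])/d[2])[:2]
E
python3 - <<'E'
from h import *
for n in ("top","scene"):
    a=np.load(f'pics/{n}.npz'); p=a['p'];d=a['d'];ci=optics.camera_info(n); W=cloud(d,ci)
    W[d==0]=np.nan
    print(n,'table z',np.nanmedian(W[280:300,220:260,2]) if n=='top' else '')
    g=p.max(2)
    rois={'t1':(330,278,357,303),'t2':(382,259,408,284)} if n=='top' else {'t1':(290,203,320,232),'t2':(235,213,265,242)}
    for k,(x0,y0,x1,y1) in rois.items():
        m=(g[y0:y1,x0:x1]<45).astype(np.uint8)
        c,l,st,ce=cv2.connectedComponentsWithStats(m); i=1+np.argmax(st[1:,4]); s=st[i]
        z=72 if n=='scene' else 65
        uv=ce[i]+[x0,y0]
        if n=='scene': uv[1]=y0+s[1]+s[2]*.25
        print(k,s,uv,ray(uv,ci,72 if n=='top' else 70))
    if n=='top':
        for k,(x0,y0,x1,y1),lo,hi in [('L',(160,235,215,292),65,100),('R',(258,222,310,275),65,100),('t1lid',rois['t1'],35,52),('t2lid',rois['t2'],35,52)]:
            w=W[y0:y1,x0:x1].reshape(-1,3); w=w[(w[:,2]>lo)&(w[:,2]<hi)]
            (cx,cy),r=cv2.minEnclosingCircle(w[:,:2].astype(np.float32)); print(k,len(w),'mean',w.mean(0).round(1),'circ',cx,cy,r,'z',np.percentile(w[:,2],[5,50,95]).round(1))
        w=W[180:305,415:480].reshape(-1,3)
        q=p[180:305,415:480].reshape(-1,3)
        # cradle: walls and floor, brighter than table
        m=(w[:,2]>15)&(w[:,2]<33); r=cv2.minAreaRect(w[m][:,:2].astype(np.float32)); print('walls',m.sum(),r)
        m=(w[:,2]>45)&(w[:,2]<75); r=cv2.minAreaRect(w[m][:,:2].astype(np.float32)); print('stop',m.sum(),r,w[m].mean(0))
        for x in range(182,304,4):
            zz=W[x,425:470]; i=np.where(zz[:,2]>16)[0]
            if len(i): print(x,i+425,zz[i,1].round(0)[[0,-1]],zz[i,0].mean().round(0))
cv2.imwrite('pics/crop1.png',cv2.resize(np.load('pics/top.npz')['p'][180:310,150:480,::-1],None,fx=2.4,fy=2.4,interpolation=cv2.INTER_CUBIC))
E
```

```text
top table z -0.01578200259665157
t1 [11  9  6  5 23] [343.2173913 289.2173913] [444.26542955 -65.32090559]
t2 [11  8  7  6 34] [396.11764706 269.76470588] [ 490.51591165 -195.80886017]
L 1048 mean [513.4 305.6  80.8] circ 513.7094116210938 304.33966064453125 45.20137405395508 z [76.  80.6 86.5]
R 1032 mean [551.4  88.3  74.8] circ 550.7970581054688 87.97198486328125 44.72446823120117 z [69.9 74.5 80.7]
t1lid 310 mean [445.5 -64.2  42.7] circ 445.93402099609375 -64.36565399169922 27.18584442138672 z [38.3 42.7 46.7]
t2lid 309 mean [ 491.8 -195.3   42.7] circ 492.7415771484375 -196.19503784179688 27.26523780822754 z [38.1 43.  47.1]
walls 684 ((580.9069213867188, -333.116943359375), (143.85975646972656, 299.6408386230469), 87.50386810302734)
stop 199 ((658.8206787109375, -332.2879943847656), (59.3662223815918, 70.57720184326172), 52.410030364990234) [ 666.45035424 -336.49286243   53.3860096 ]
182 [453] [-361. -361.] 725.0
190 [441 442 443 444 445 446 447 448 449 450 451] [-325. -350.] 698.0
194 [444 445 446 447 448] [-333. -344.] 689.0
198 [436 437 438 439 440 441 442 443 444 445 446 4
[... 1027 characters left out ...]
33 434 457 458 459] [-297. -365.] 534.0
258 [432 433 434 457 458 459] [-298. -364.] 524.0
262 [432 433 434 458 459] [-296. -363.] 514.0
266 [432 433 434 457 458 459] [-297. -365.] 504.0
270 [432 433 457 458 459 460] [-294. -365.] 493.0
274 [432 433 458 459 460] [-294. -366.] 483.0
278 [431 432 433 459 460 461] [-291. -367.] 473.0
282 [430 431 432 459 460 461] [-289. -366.] 463.0
286 [430 431 432 460 461 462] [-289. -369.] 453.0
290 [430 431 432 460 461 462] [-288. -369.] 443.0
294 [429 430 431 460 461 462] [-286. -367.] 433.0
scene table z 
t1 [11  2  7 12 73] [303.94520548 206.75      ] [442.61251445 -66.89614754]
t2 [ 9  2  8 12 74] [247.05405405 217.        ] [ 489.58534523 -198.31231284]
```

View pics/crop1.png

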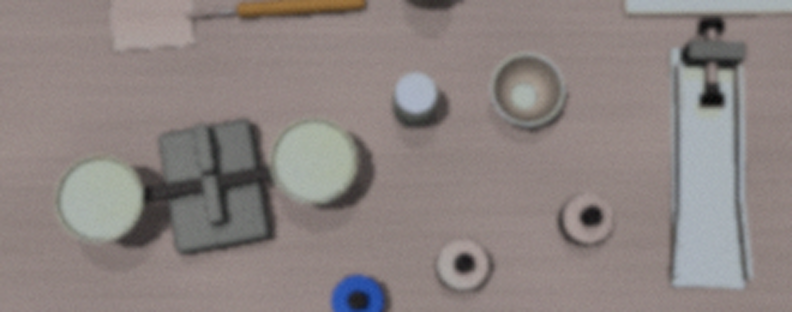

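Both tins, both pans and the cradle line are found: pan L is at (513,305), pan R at (551,88), and the cradle centre line is y≈-333 with a yaw of about -0.044. I'll pick tin 1 by its knob and weigh it.

```bash
cat >> h.py <<'E'
PI=np.pi
def F():
    return np.mean([bot.state()['force'] for _ in range(1)],0)
def say(*a):
    s=bot.state(); print(*a,'t%.1f'%s['time'],s['tcp_pos'].round(1),'F',np.round(s['force'],2),'w%.3f g%.1f'%(s['gripper_width'],s['grip_force']),flush=True)
def pick(x,y,yaw=0):
    bot.goto([x,y,120],[PI,0,yaw]); say('above')
    bot.servo_line([x,y,48],rate=100); say('down'); 
    bot.gripper_close(60); say('closed')
    bot.servo_line([x,y,180],rate=200); bot.hold(.2); say('lifted')
E
python3 - <<'E'
from h import *
pick(444.5,-65)
p,d=optics.camera('wrist'); cv2.imwrite('pics/w1.png',p[:,:,::-1])
E
```

```text
above t2.5 [444.7 -65.6 120.1] F [ 0.31  0.14 -0.26] w1.002 g0.0
down t3.4 [444.8 -65.   48.4] F [0.25 0.02 0.97] w1.001 g0.0
closed t4.0 [444.6 -65.2  48.2] F [-0.27 -1.82  5.45] w0.209 g58.4
lifted t5.0 [443.9 -64.8 178.9] F [-0.49 -0.37 -2.21] w0.208 g58.8
```

View pics/w1.png

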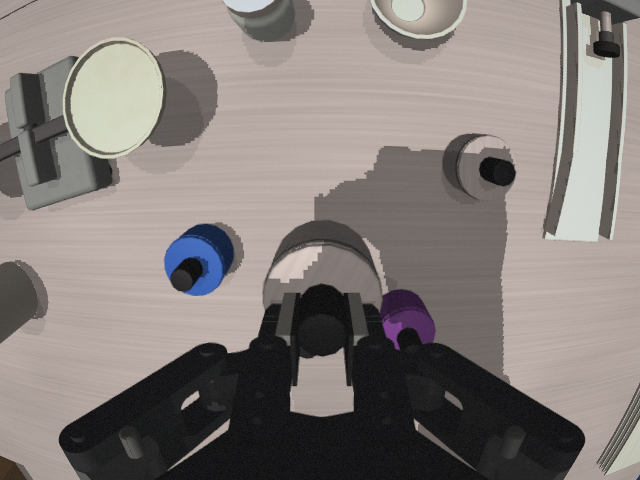

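Tin 1 hangs cleanly from its knob at (322,318), and it weighs roughly 2.5 to 3 N, so it is probably the light one. It goes on the left pan.

```bash
cat >> h.py <<'E'
def fz(n=4):
    v=[]
    for _ in range(n): v.append(bot.state()['force'][2]); bot.hold(.02)
    return np.mean(v)
def place(x,y,z0,zmin,dF,yaw=0):
    bot.goto([x,y,180],[PI,0,yaw]); bot.hold(.15); f0=fz(6); say('over, f0 %.2f'%f0)
    bot.servo_line([x,y,z0],rate=100); z=z0
    while z>zmin:
        z-=1; bot.servo_line([x,y,z],rate=25); f=fz(2)-f0
        if f>dF: break
    say('z %.1f df %.2f'%(z,f))
    bot.open_jaws(); say('open')
E
python3 - <<'E'
from h import *
print(fz(8))
place(513.5,305,132,113,1.8)
bot.servo_line([513.5,305,190],rate=200); say('up')
E
```

```text
-2.7190690121309364
over, f0 -2.67 t6.8 [513.9 304.1 180.1] F [ 0.35 -0.79 -2.39] w0.208 g58.7
z 113.0 df 0.19 t12.8 [513.5 305.  112.9] F [-0.13  0.63 -3.7 ] w0.214 g58.8
open t13.5 [513.5 305.  113. ] F [ 0.27 -0.82  1.32] w1.001 g0.0
up t14.0 [513.6 304.9 190.5] F [-0.07 -0.61 -0.16] w1.004 g0.0
```

Run:
```python
from h import *
bot.goto([491.5,-196,120],[PI,0,0])
p,d=optics.camera('top'); ci=optics.camera_info('top'); W=cloud(d,ci)
for k,(x0,y0,x1,y1) in {'L':(160,230,215,292),'R':(258,222,310,275)}.items():
    w=W[y0:y1,x0:x1].reshape(-1,3)
    for lo,hi in ((60,97),(100,122),(123,165)):
        m=w[(w[:,2]>lo)&(w[:,2]<hi)]
        if len(m)>3: print(k,lo,len(m),m.mean(0).round(1),np.percentile(m[:,2],[5,50,95]).round(1))
cv2.imwrite('pics/c2.png',cv2.resize(p[190:310,150:430,::-1],None,fx=2.8,fy=2.8))
pick(491.5,-196); print(fz(8))
```

```text
L 60 568 [509.8 299.   66.6] [60.7 65.1 81.5]
L 100 332 [513.4 303.3 106.5] [101.9 106.5 111.2]
L 123 65 [514.6 304.4 133.2] [126.9 133.5 138.3]
R 60 1026 [551.   90.2  89.8] [85.  90.3 95. ]
R 100 6 [541.9  84.8 100.9] [100.1 100.8 101.7]
above t16.2 [ 491.7 -195.6  120. ] F [ 0.6  -0.02 -0.63] w1.000 g0.0
down t17.1 [ 491.8 -196.    48.4] F [0.34 0.09 0.76] w0.997 g0.0
closed t17.7 [ 491.6 -196.2   48.1] F [-0.99 -0.84  0.59] w0.210 g58.5
lifted t18.7 [ 490.9 -195.7  178.8] F [-0.52 -0.09 -4.41] w0.212 g58.9
-4.0958402382297425
```

View pics/c2.png

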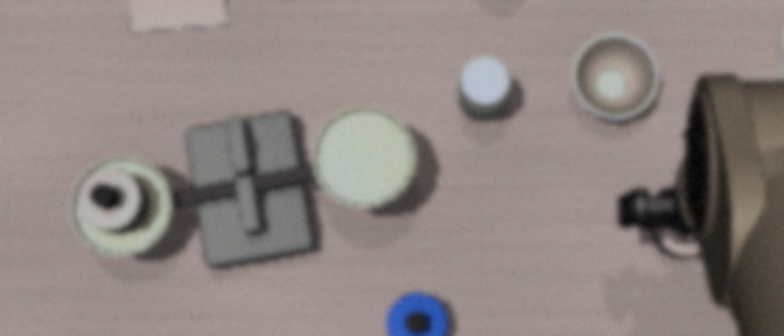

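The light tin stands centred on the left pan, which is down, and tin 2 weighs 4.1 N, so it is the heavy one. It goes on the raised right pan (floor about 90 mm).

Run:
```python
from h import *
place(551,89,142,128,2.3)
bot.servo_line([551,89,190],rate=200); bot.hold(2)
p,d=optics.camera('wrist'); cv2.imwrite('pics/w3.png',p[:,:,::-1]); say('')
```

```text
over, f0 -3.86 t20.2 [551.1  87.8 180. ] F [ 0.15  0.08 -3.21] w0.211 g58.7
z 137.0 df 3.06 t22.1 [551.   89.1 137. ] F [ 0.2   0.64 -1.6 ] w0.212 g59.0
open t22.8 [551.  89. 137.] F [ 0.16  0.37 -0.46] w1.000 g0.0
 t25.3 [551.  89. 190.] F [0.18 0.66 0.84] w0.999 g0.0
```

View pics/w3.png

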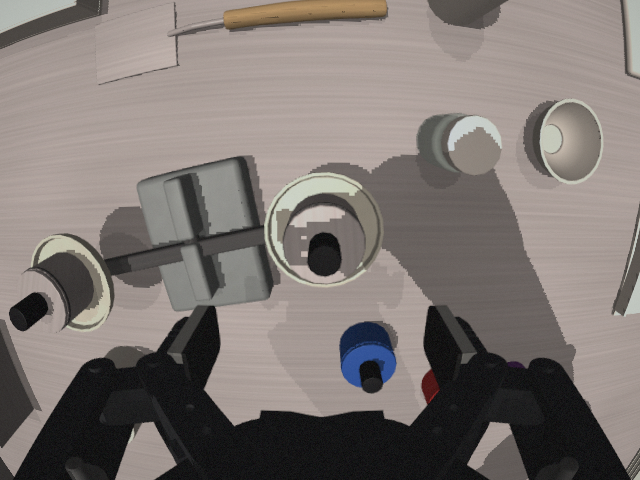

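The heavy tin is on the right pan (323,240) and the light tin on the left pan (65,290). I'll check from wrist depth that the beam has tipped.

```bash
cat >> h.py <<'E'
def fish(d,ci):
    f=240/np.tan(np.radians(ci['vertical_fov']/2)); v,u=np.indices(d.shape)
    x,y=u-ci['cx'],v-ci['cy']; r=np.hypot(x,y)+1e-9; t=np.tan(r/f)*d/r
    P=np.stack([x*t,y*t,d],-1); return (P-ci['tvec'])@cv2.Rodrigues(ci['rvec'])[0]
E
python3 - <<'E'
from h import *
bot.hold(.5); ci=optics.camera_info('wrist'); p,d=optics.camera('wrist'); W=fish(d,ci)
for n,u,v in (('R knob',323,237),('R pan',290,215),('R pan2',370,200),('L knob',22,312),('L pan',55,248),('table',520,240),('R lid',296,240)):
    print(n,np.median(W[v-2:v+3,u-2:u+3].reshape(-1,3),0).round(1))
w=W[170:290,260:390].reshape(-1,3)
k=p[170:290,260:390].max(2).reshape(-1)<40
k=w[k&(w[:,2]>120)&(w[:,2]<160)]; print('knob',len(k),k.mean(0)) if len(k) else 0
l=w[(w[:,2]>104)&(w[:,2]<116)]; print('lid',len(l),cv2.minEnclosingCircle(l[:,:2].astype(np.float32)) if len(l) else 0)
say('')
E
```

```text
R knob [562.6  87.7 119.8]
R pan [565.5 111.   74.7]
R pan2 [574.7  53.   65.8]
L knob [521.  297.  159.2]
L pan [544.5 311.8  88.9]
table [ 5.232e+02 -1.177e+02 -5.000e-01]
R lid [556.6 104.8 106. ]
knob 1007 [555.04631237  87.22353135 132.59109853]
lid 4004 ((552.807373046875, 87.11629486083984), 27.223831176757812)
 t25.8 [551.  89. 190.] F [-0.46 -0.31  0.28] w0.999 g0.0
```

The right pan floor is at about 65 and the left at about 90, so the heavier tin has dropped. I'll pick tin 2 off the pan and measure the trough from the wrist camera when above it.

Run:
```python
from h import *
x,y=552.3,88
bot.servo_line([x,y,113.5],rate=100); say('down'); bot.gripper_close(60); say('closed')
bot.servo_line([x,y,185],rate=120); bot.hold(.2); say('lift')
bot.goto([465,-328.3,180],[PI,0,-.045]); bot.hold(.3); say('over'); 
ci=optics.camera_info('wrist'); p,d=optics.camera('wrist'); W=fish(d,ci); W[d==0]=np.nan
cv2.imwrite('pics/w4.png',p[:,:,::-1])
w=W.reshape(-1,3)
for x in range(420,640,15):
    m=(abs(w[:,0]-x)<4)&(w[:,2]>23)&(w[:,2]<29)&(abs(w[:,1]+331)<50); q=w[m]
    l=q[q[:,1]>-331,1]; r=q[q[:,1]<-331,1]
    if len(l)>3 and len(r)>3: print(x,len(l),len(r),np.percentile(l,[5,50]).round(1),np.percentile(r,[50,95]).round(1),'mid',((np.percentile(l,5)+np.percentile(r,95))/2).round(1),((np.median(l)+np.median(r))/2).round(1))
```

```text
down t26.7 [552.6  88.2 114. ] F [ 0.3  -0.39 -0.03] w1.000 g0.0
closed t27.4 [552.3  87.9 113.6] F [-0.27 -0.23  1.02] w0.208 g58.5
lift t28.3 [551.9  87.9 184.2] F [-0.17  1.   -4.2 ] w0.209 g58.7
over t30.2 [ 465.4 -327.8  180. ] F [ 0.21 -0.17 -3.68] w0.206 g58.8
450 39 51 [-295.5 -292.7] [-368.4 -366.6] mid -331.0 -330.5
465 60 53 [-298.  -295.5] [-367.7 -365.9] mid -332.0 -331.6
480 54 63 [-299.5 -297.4] [-367.1 -364.6] mid -332.1 -332.2
495 56 70 [-301.7 -299.2] [-366.4 -364. ] mid -332.8 -332.8
510 67 62 [-304.  -300.9] [-365.1 -363.1] mid -333.5 -333.0
525 83 69 [-304.6 -301.7] [-366.3 -363.9] mid -334.2 -334.0
540 71 85 [-305.2 -302.8] [-366.8 -363.7] mid -334.5 -334.8
555 70 70 [-305.2 -302.8] [-367.3 -364.9] mid -335.1 -335.1
570 80 82 [-306.6 -303.6] [-367.8 -364.8] mid -335.7 -335.7
585 78 70 [-306.6 -304.1] [-368.6 -366.2] mid -336.4 -336.4
600 73 72 [-307.4 -305. ] [-369.1 -366.2] mid -336.8 -337.0
615 87 126 [-329.7 -306.3] [-367.3 -333.8] mid -331.8 -336.8
630 70 76 [-308.6 -306. ] [-370.1 -367.5] mid -338.0 -338.0
```

View pics/w4.png

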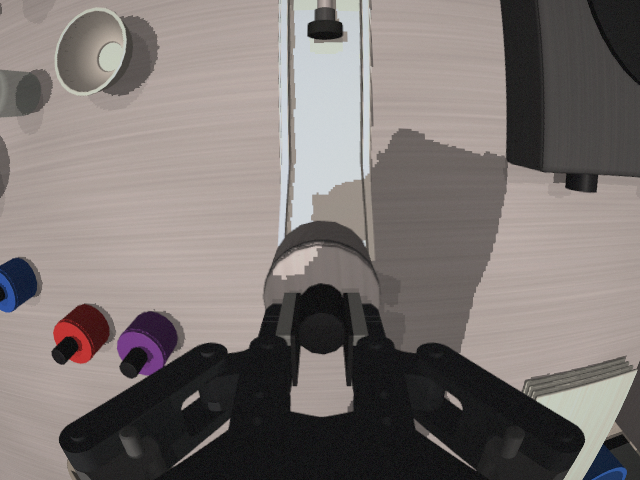

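The trough is straight ahead (walls at columns 285 and 365, pad at (325,30)). With the tool bias seen earlier, its centre line at x=465 is y≈-329.8. I'll lower the tin there.

Run:
```python
from h import *
x,y=465,-329.8; f0=fz(5)
bot.servo_line([x,y,84],rate=120); z=84
while z>53:
    z-=2 if z>60 else 1
    bot.servo_line([x,y,z],rate=40); f=fz(2)-f0
    if f>2.5: break
say('z %d df %.2f'%(z,f))
if z<60:
    bot.open_jaws(); bot.servo_line([x,y,130],rate=200); say('rel')
```

```text
z 57 df 4.06 t35.5 [ 465.1 -330.    57.2] F [-0.35 -0.17  0.11] w0.207 g59.3
rel t36.7 [ 465.  -330.1  130.7] F [-0.56 -0.19  0.27] w1.002 g0.0
```

Run:
```python
from h import *
Y=lambda x:-329.8-.043*(x-465)
bot.goto([416,Y(416),130],[PI,0,-.043]); bot.gripper_close(30); say('behind')
bot.servo_line([416,Y(416),20],rate=120); bot.hold(.1)
def fx(n=3):
    v=[]
    for _ in range(n): v.append(bot.state()['force'][0]); bot.hold(.02)
    return -np.mean(v)
b=fx(6); say('low b %.2f'%b)
x=416; fs=[]
while x<535:
    x+=17; bot.servo_line([x,Y(x),20],rate=50); fs.append(fx(2)-b)
    if fs[-1]>9: break
print(np.round(fs,1)); say('slid')
fr=np.median(fs[-4:]); log=[]
while x<585 and (not log or log[-1]<fr+8.5):
    x+=1; bot.servo_line([x,Y(x),20],rate=30); log.append(fx(3)-b)
print('fr',fr,np.round(log,1)); say('pressed')
bot.hold(.8); print(fx(5)-b); say('held')
```

```text
behind t37.8 [ 416.  -327.7  130. ] F [-0.35  0.06 -1.12] w0.003 g0.0
low b -0.26 t39.0 [ 416.3 -328.    20.6] F [ 0.19  0.8  -0.74] w0.002 g0.0
[-0.   1.1  0.3  0.5  0.5  0.4  0.6]
slid t42.7 [ 535.2 -332.7   20. ] F [ 0.53 -0.82 -0.17] w-0.001 g0.0
fr 0.5494918567247552 [ 0.6  1.2  2.   2.3  1.8  1.7  1.6  1.7  1.3  1.7  1.6  1.5  1.4  1.7
  1.9  1.6  2.4  3.3  5.8  8.1 10. ]
pressed t49.0 [ 554.9 -333.8   19.9] F [-10.42   0.53   6.43] w-0.002 g5.0
9.886341080883428
held t49.9 [ 554.9 -333.8   19.8] F [-9.2   1.32  6.25] w-0.001 g5.0
```

Run:
```python
from h import *
Y=lambda x:-329.8-.043*(x-465)
bot.servo_line([556.6,Y(556.6),20],rate=20); bot.hold(.7); say('press')
bot.servo_line([546,Y(546),20],rate=12); bot.servo_line([530,Y(530),20],rate=60); say('back')
bot.servo_line([500,Y(500),150],rate=150)
bot.hold(.3); ci=optics.camera_info('wrist'); p,d=optics.camera('wrist'); W=fish(d,ci); W[d==0]=np.nan
cv2.imwrite('pics/w5.png',p[:,:,::-1]); w=W.reshape(-1,3); w=w[(abs(w[:,0]-585)<60)&(abs(w[:,1]+335)<50)]
l=w[(w[:,2]>42)&(w[:,2]<52)&(w[:,0]<615)]; print('lid',len(l),l[:,2].min(),cv2.minEnclosingCircle(l[:,:2].astype(np.float32)))
say('')
```

```text
press t50.8 [ 555.2 -333.8   19.8] F [-11.06   0.93   7.58] w-0.002 g5.9
back t52.3 [ 529.6 -332.9   20.1] F [-0.09 -0.18  0.05] w0.004 g0.0
lid 4343 42.4102377289821 ((589.6132202148438, -335.6711120605469), 27.582901000976562)
 t53.7 [ 500.  -331.1  149.6] F [-0.02 -0.94 -0.97] w0.000 g0.0
```

View pics/w5.png

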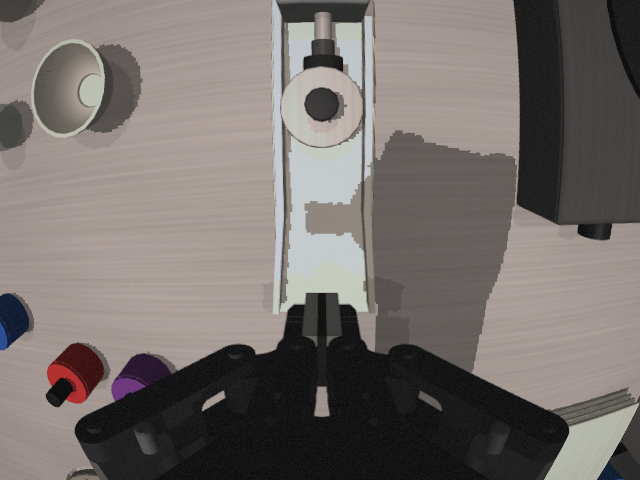

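The heavy tin stands upright at (322,105) against the pad at (322,62). I'll check the light tin once by number, then hand in.

Run:
```python
from h import *
p,d=optics.camera('top'); W=cloud(d,optics.camera_info('top'))
w=W[230:292,160:215].reshape(-1,3); l=w[(w[:,2]>100)&(w[:,2]<120)]; print(len(l),l.mean(0))
if len(l)>150 and np.hypot(*(l.mean(0)[:2]-[513.5,305]))<10: print(bot.hand_in())
```

```text
332 [513.75998704 303.29962571 106.45768287]
the job is handed in; nothing more can be done
None
```

I handed the job in at about 54 s of the 72 s limit. The heavier tin (canister_2, about 4.1 N) was pressed on the sprung stop with roughly 8–9 N and released against the pad. The lighter one (canister_1, about 2.7 N) stands on the left pan. The simulator didn't report a pass or fail.

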